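# Show the lid target to the inspection camera in a hand-turned mirror

### The arm

A 7-joint arm with a two-finger parallel gripper is mounted at the origin on a cart in front of the work surface, level with it; the furniture and walls round the work are solid. World frame = base frame: x ahead of the robot, y to its left, z up, the work surface at z = 0. Lengths are in mm, angles in rad, forces in N, time in s.
With the tool pointing down it reaches from about 350 to 900 mm from the base axis. Payload 19.9 kg.
Tool frame: the origin (TCP) lies at the very end of the fingers, on their centre line; the grasp point (between the pads) lies 19 mm behind it (arm.tcp_to_grasp is the distance from the TCP to the grasp point, in mm); y points along the fingers, x is the direction in which the jaws open and shut, and the axes are right-handed (so a half turn about y gives the same grasp; the last joint's range is limited). The gripper opens to 94 mm and grips with 3 to 60 N. Pads are 16 mm wide; open, the fingers measure 119 mm over their backs; the gripper's body (75 mm by 177 mm) begins 78 mm behind the grasp point.
Start: joints at [1.192, 0.417, -0.01, 1.614, 0.005, 1.111, -0.053], TCP at [206.534, -589.864, 177.125] pointing down, gripper open.
Joint ranges: [-2.81, 2.81], [-0.39, 2.02], [-1.27, 1.25], [0.06, 2.57], [-1.19, 4.33], [0.19, 2], [-2.82, 2.82]. Speed limits (rad/s): [1.89, 1.89, 2.39, 2.39, 3.01, 3.01, 3.01].

### API

Orientations are given as a 3x3 rotation matrix whose columns are the frame's x, y, z axes.
In Python, from rig import sensors, snapshot, ticket, arm gives the robot as it stands.
- The arm moves only by the tool send_rows, never from a script. Its argument "plan" is a list of rows, each a list of 5 numbers: the shift along the tool's x, y, z in units of 50 mm (1.0 is 50 mm), then the turn about the tool's y in rad, then the opening, from 0 (shut) to 1 (fully open). In form: [[dx, dy, dz, twist, claw], ...]. A call has exactly 8 rows; each row shifts and turns the commanded pose from where the row before left it, along the tool's axes as they then stand; what a row does not reach is not made up. A row lasts 1/8 s, in which the tool goes at most 62.5 mm and 10.7 degrees, less where a joint would pass 70% of its speed; a pose out of reach is approached as far as the arm can. A call is refused whole if a number of a shift passes 1 or a number of a turn 0.188, either way. A call with a gripper value outside its range is refused whole. The fingers move at their own pace and stop on an object; "force" is the grip in N (left out, the last holds). Time passes only in rows, so rows that do not move let the fingers close, or fill a call up. It gives the time, the measured TCP pose, the force and the opening at its end, in the units of the state.
- sensors.get_obs(): the state, without advancing time (a new reading comes with each control period).
- snapshot(name): name is "scene" or "top" or "wrist"; returns a dict with "pixels" (480x640x3 uint8, red, green, blue), "depth" (480x640 float32, mm along the optical axis (not along the pixel's ray), 0 where there is no reading), "mtx" (3x3 intrinsics, pixels), "rvec" (rotation vector, rad) and "tvec" (3), from world to camera coordinates, as OpenCV has them. Camera axes: x right, y down, z forward; pixel columns grow to the right and rows downward; lengths in mm; the calibration is good to about 2 mm. A picture is of the moment at which its call begins.
- ticket.hand_in(): hands the job in, once; it reports no verdict.
The state is a dict: "time": time; "joint_pos": joint angles; "joint_velocities": joint speeds; "joint_torque": joint torques, N m; "ee_pos": TCP position; "tcp_rot": TCP orientation; "wrist_force": force on the tool from outside, world axes, zero at the start; "moment": the same for the moment, N m; "width": finger opening in mm.
Only numpy, scipy, OpenCV 4.12 (cv2) and the standard library are available. Lean on these libraries where they do the work, as an engineer would, in place of code of your own. Each camera call takes 0.05 s, during which the arm holds its last target.

### The job

Shut the lid of the small open gear case fully, then take the upright bar on top of the inspection mirror and turn the mirror until the small inspection camera on the stand sees the round target on the front of the shut lid in the middle of the mirror. Finish holding the bar still at that angle, because the mirror springs back when it is let go. Do not press on the glass, and leave the other things on the bench where they are.

Things in the scene. Friction and masses are not known exactly. Their poses are not given: they have to be found in the camera images.
- mirror_stand: fixed inspection stand. Origin on the bench top, on the mirror's upright pivot axis; z up. Base disc 90 mm across, 12 mm high; a 24 mm wide, 10 mm high rail leads 0.2 m from it, 160 degrees counter-clockwise from the stand's x axis, to a black box camera (44 mm wide, top at 87 mm) that looks level along the rail at the mirror.
- camera_lens (a point): centre of the camera's lens, 166 mm from the pivot axis, 65 mm above the bench.
- mirror (a joint): angle of the mirror about its upright pivot, rad: 0 parked against the stop (its start), grows counter-clockwise seen from above, to 1.0 at most. A weak spring (0.05 N m per rad, 0.015 N m at the stop) drives it back to 0 when let go.
- mirror_face (a point): centre of the mirror's reflecting face, on the pivot axis, 65 mm above the bench. x axis: level normal out of the face, at joint value 0 171 degrees counter-clockwise from the stand's x axis; z up. The camera sees the target mid-mirror when, seen from above, the normal halves the angle between the directions from here to the camera lens and to the target.
- mirror_glass: the mirror's upright glass, 54 mm wide, 58 mm high, in a dark steel frame 62 mm wide whose top is 99 mm above the bench; not to be pressed. Origin on the pivot axis at the bench top, axes as mirror_face.
- grip_bar: plain aluminium bar on top of the mirror, turns with it: 10 mm thick, 36 mm long along its x axis (which is the mirror's normal), 44 mm high. Origin at the centre of its underside, on the pivot axis, 102 mm above the bench; top at 146 mm. Take it across its 10 mm thickness from above.
- sight_line (a point): point on the pivot axis, 65 mm above the bench; its x axis is the camera's level line of sight after reflection at the mirror. It turns by twice the angle of the mirror.
- case: fixed grey open-topped gear case with a toothed gear inside, 110x100 mm, 74 mm high. Origin at the centre of its underside; its -x side (front) looks roughly at the mirror, the lid's hinge is along its +x side. z is up.
- lid (a joint): lid of the case, rad: 0 fully shut, grows as it opens upward; starts 0.6 to 1.1. Stiff hinge: it stays where it is left; about 2 to 3 N on its free edge moves it.
- lid_hinge (a point): middle of the lid's hinge line, 75 mm above the bench; x and y axes turn with the lid; the lid extends from here along this frame's -x, its hinge line is y.
- lid_edge (a point): point on the lid's outer (upper) face near the free edge, 105 mm from the hinge line, 5 mm above the lid's underside; lid 118 mm long, 106 mm wide, 5 mm thick with two 2.5 mm high ribs 30 mm either side of the middle. Turns with the lid.
- target (a point): centre of the round white target with a dark cross, 27 mm across, on a tab hanging from the lid's free edge: 122 mm from the hinge line, 10 mm below the lid's underside. With the lid shut it is 65 mm above the bench and faces roughly to the mirror (the case's -x).
- pliers: red-handled combination pliers, 51x170x12 mm, loose. Bystander; origin at the middle of its underside.
- bearing: ball bearing ring, diameter 35 mm, 11 mm high, loose. Bystander; origin at the middle of its underside.
- spanner: small combination spanner, 34x195x7 mm, loose. Bystander; origin at the middle of its underside.
- tape: tape measure, 64x72x38 mm, loose. Bystander; origin at the middle of its underside.
- brown_hammer: wooden-handled hammer, 128x293x33 mm, loose. Bystander; origin at the middle of its underside.
- driver: screwdriver, 30x220x30 mm, loose. Bystander; origin at the middle of its underside.
- stator_ring: motor stator ring with copper windings, 81x61x60 mm, loose. Bystander; origin at the middle of its underside.

How it is judged:
By the outcome, as a careful person would: the job done as asked, in the order asked, and still so for the second after the job is handed in, while the arm keeps its last pose, push and grip.
It also fails if it takes over 48 s, if anything falls off the work surface, if the arm or the gripper's body presses on something with over 40 N, if the wrist force passes 120 N, or if a joint passes its speed limit or range.

## Working session

There is one attempt and no reset: what is moved stays moved. The work goes in short steps, Python scripts to look and compute and a tool call to move; the robot and the scene stay as the last step left them, time stands still between calls to the robot, and variables do not carry over. Pictures are saved under pics/ and viewed, and the job is handed in when it is done.

Besides the shell and the picture viewer there is one more tool, called after "Emit:" as name(argument=value, ...), one argument or row to a line, values as JSON. send_rows: Moves the arm, as the interface text tells. Its arguments: {"type":"object","properties":{"plan":{"type":"array"},"force":{"type":"number"}},"required":["plan"]}

```bash
ls; mkdir -p pics; python3 - <<'E'
from rig import sensors, snapshot, ticket, arm
import cv2,numpy as np
o=sensors.get_obs()
for k in o: print(k,np.round(o[k],3).tolist())
for n in ["scene","top","wrist"]:
    s=snapshot(n); cv2.imwrite(f"pics/{n}0.png",s["pixels"][:,:,::-1]); np.savez(f"{n}0.npz",**s)
    R=cv2.Rodrigues(np.array(s["rvec"]))[0]; print(n,(-R.T@np.array(s["tvec"]).ravel()).round(), R[2].round(2), s["mtx"][0][0])
E
```

```text
pics
time 0.0
joint_pos [1.192, 0.418, -0.01, 1.614, 0.005, 1.111, -0.053]
joint_velocities [-0.001, 0.001, -0.001, -0.0, -0.002, 0.0, 0.002]
joint_torque [-0.001, -85.126, 0.638, -42.599, -0.049, 0.019, 0.0]
ee_pos [206.395, -589.49, 176.544]
tcp_rot [[0.331, -0.0, 0.944], [-0.944, 0.001, 0.331], [-0.001, -1.0, -0.0]]
wrist_force [0.267, 0.207, -1.254]
moment [-0.017, 0.028, -0.036]
width 93.878
scene [-14. 795. 589.] [ 0.56 -0.66 -0.5 ] 492.0101988836098
top [ 390.  128. 1049.] [ 0.19  0.01 -0.98] 462.25000007117956
wrist [ 273. -566.  383.] [-0.23 -0.08 -0.97] 371.21128003048256
```

View pics/scene0.png

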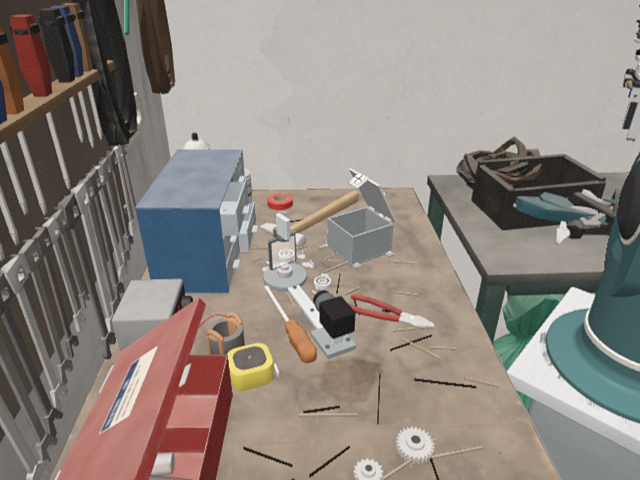

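View pics/top0.png

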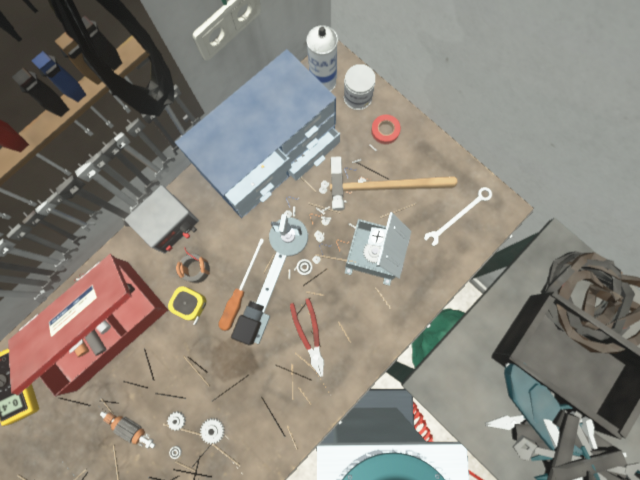

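Scene view: mirror stand near (285,265), black camera at (337,315), open case at (362,235). Top view: stand disc (288,233), camera (248,325), case (377,248), with the white target at about (377,238). I'll zoom in and measure next.

```bash
cat > h.py <<'E'
import numpy as np,cv2
def load(n): return dict(np.load(n+".npz"))
def P(s,u,v,z=None,d=None):
    R=cv2.Rodrigues(s["rvec"])[0]; t=s["tvec"].ravel()
    r=np.linalg.inv(s["mtx"])@np.array([u,v,1.0]); c=-R.T@t; w=R.T@r
    if z is not None: return c+w*(z-c[2])/w[2]
    if d is None:
        d=s["depth"][int(round(v)),int(round(u))]
    return c+w*d
def cloud(s):
    v,u=np.mgrid[0:480,0:640]; R=cv2.Rodrigues(s["rvec"])[0]; t=s["tvec"].ravel()
    r=np.stack([u,v,np.ones_like(u)],-1)@np.linalg.inv(s["mtx"]).T*s["depth"][...,None]
    return (r-t)@R
def proj(s,p): return cv2.projectPoints(np.array(p,float).reshape(-1,3),s["rvec"],s["tvec"],s["mtx"],None)[0].reshape(-1,2)
E
python3 - <<'E'
from h import *
a=cv2.imread("pics/top0.png")[170:350,200:440]; cv2.imwrite("pics/topc.png",cv2.resize(a,None,fx=3.3,fy=3.3,interpolation=cv2.INTER_CUBIC))
a=cv2.imread("pics/scene0.png")[160:360,240:440]; cv2.imwrite("pics/scenec.png",cv2.resize(a,None,fx=3,fy=3,interpolation=cv2.INTER_CUBIC))
E
```

```text
(no output)
```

View pics/topc.png

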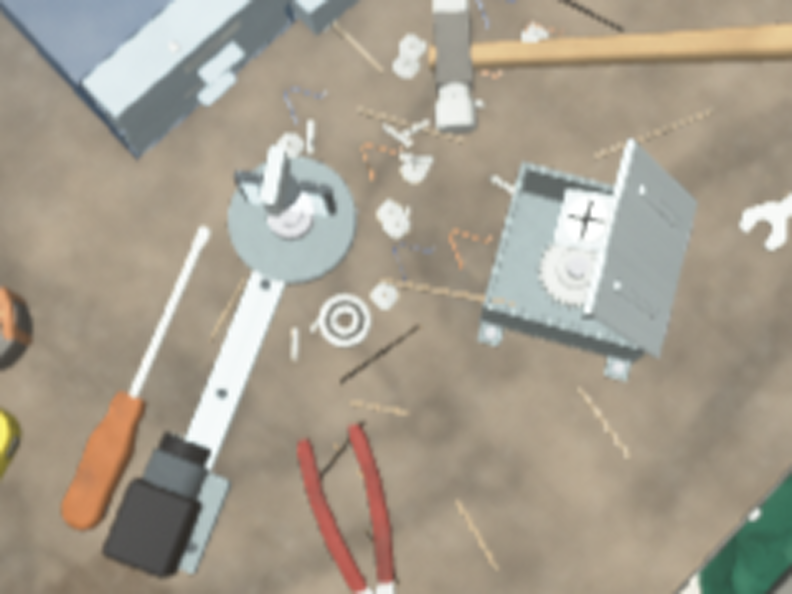

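View pics/scenec.png

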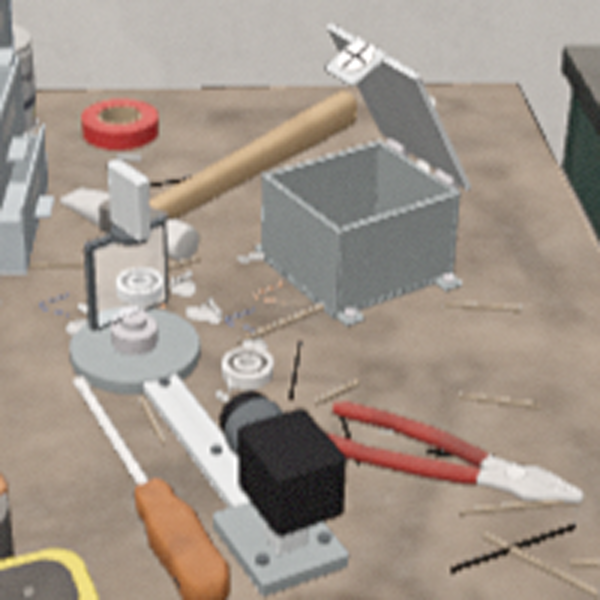

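View pics/wrist0.png

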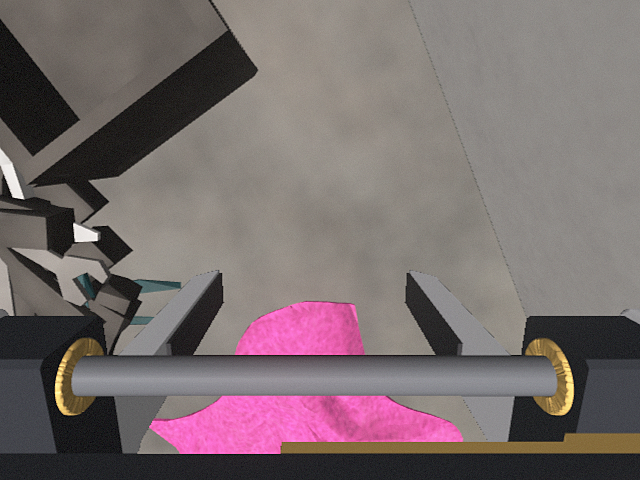

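The crops show the disc, camera box, case rim and bar clearly. I'll measure them from the depth and rays at the given heights.

```bash
python3 - <<'E'
from h import *
for n in ["top0","scene0"]:
    s=load(n); C=cloud(s); print(n)
    px=s["pixels"].astype(int)
    if n=="top0":
        f=lambda x,y:(200+x/3.3,170+y/3.3)
        box=(slice(200,280),slice(260,320)); cbox=(slice(210,290),slice(335,420)); kb=(slice(290,350),slice(225,275))
    else:
        f=lambda x,y:(240+x/3,160+y/3)
        box=(slice(205,300),slice(255,320)); cbox=(slice(160,280),slice(320,405)); kb=(slice(285,345),slice(310,362))
    p=C[box].reshape(-1,3)
    d=p[(p[:,2]>9)&(p[:,2]<15)]; (c,r)=cv2.minEnclosingCircle(d[:,:2].astype(np.float32)); print("disc",len(d),c,r)
    b=p[(p[:,2]>141)&(p[:,2]<150)]; print("bartop",len(b),b.mean(0).round(1),cv2.minAreaRect(b[:,:2].astype(np.float32)))
    b=p[(p[:,2]>106)&(p[:,2]<150)]; print("bar",len(b),cv2.minAreaRect(b[:,:2].astype(np.float32)), b[:,2].max())
    q=C[cbox].reshape(-1,3); b=q[(q[:,2]>70)&(q[:,2]<76.5)]; print("rim",len(b),cv2.minAreaRect(b[:,:2].astype(np.float32)))
    l=q[(q[:,2]>80)]; print("lid max",len(l),l.max(0).round(),l.min(0).round())
    k=C[kb].reshape(-1,3); b=k[(k[:,2]>83)&(k[:,2]<90)]; print("camtop",len(b),b.mean(0),cv2.minAreaRect(b[:,:2].astype(np.float32)))
s=load("top0")
f=lambda x,y:(200+x/3.3,170+y/3.3)
for nm,x,y,z in [("discC",291,222,12),("rimTL",524,165,74),("rimBL",480,308,74),("rimBR",640,352,74),("camTL",130,480,87),("camTR",202,490,87),("camBL",103,553,87),("camBR",165,577,87),("target",587,219,None),("lidA",632,142,None),("lidB",590,312,None),("hingeA",694,205,75),("hingeB",657,355,75)]:
    u,v=f(x,y); print(nm,P(s,u,v,z=z).round(1), P(s,u,v).round(1))
E
```

```text
top0
disc 994 (579.9578857421875, 227.19187927246094) 84.45980072021484
bartop 85 [603.8 220.  146.1] ((603.8298950195312, 220.07579040527344), (10.437912940979004, 33.667259216308594), 79.6707534790039)
bar 139 ((603.3021850585938, 220.17196655273438), (10.437912940979004, 34.740116119384766), 79.6707534790039) 149.83336966465612
rim 226 ((563.2998046875, 21.095703125), (117.87721252441406, 100.55429077148438), 73.62120819091797)
lid max 1569 [ 612.  128. 1049.] [390. -47.  80.]
camtop 568 [397.62921061 301.3965901   86.52221963] ((407.2098083496094, 297.6598205566406), (43.861270904541016, 79.22876739501953), 68.68411254882812)
scene0
disc 776 (688.040771484375, 135.09890747070312) 207.7797393798828
bartop 57 [600.5 220.8 143.5] ((601.034912109375, 220.1014862060547), (10.05039119720459, 34.920989990234375), 79.65255737304688)
bar 267 ((601.9320068359375, 220.06993103027344), (11.196357727050781, 38.39561080932617), 82.83782958984375) 145.80085178146777
rim 443 ((630.2495727539062, -115.47506713867188), (241.87420654296875, 435.48291015625), 44.63508224487305)
lid max 943 [611. 795. 589.] [-14. -41.  80.]
camtop 517 [391.26375834 303.83647022  85.24396423] ((401.2649841308594, 298.8940124511719), (42.6314697265625, 72.23804473876953), 67.7884521484375)
discC [601.9 219.5  12. ] [597.6 217.6  33. ]
rimTL [625.1  61.1  74. ] [624.9  61.1  74.8]
rimBL [530.8  92.   74. ] [541.7  89.2  -1.1]
rimBR [500.9  -9.7  74. ] [502.7 -11.9  58.4]
camTL [423.7 313.2  87. ] [426.7 329.7   1.2]
camTR [416.9 268.1  87. ] [419.1 279.   11.8]
camBL [379.2 328.9  87. ] [379.2 329.3  85.4]
camBR [364.3 290.2  87. ] [3.620e+02 3.048e+02 3.000e-01]
target [567.5  32.3 176. ] [567.5  32.3 176. ]
lidA [612.2   4.9 180.5] [612.2   4.9 180.5]
lidB [512.7  32.6 176.6] [512.7  32.6 176.6]
hingeA [596.3 -48.7  75. ] [595.5 -48.   78.8]
hingeB [498.7 -20.3  75. ] [498.4 -19.9  77.9]
```

```bash
python3 - <<'E'
from h import *
C=np.concatenate([cloud(load("top0")).reshape(-1,3),cloud(load("scene0")).reshape(-1,3)])
C=C[np.abs(C[:,2])<900]
a=np.array([206,-590]);b=np.array([552,-17])
for i in range(8):
    p=a+(b-a)*i/7; m=np.hypot(*(C[:,:2]-p).T)<130; print(p.round(), m.sum(), np.percentile(C[m][:,2],99).round() if m.sum() else None)
for r in (60,100,130,160,200):
    m=np.hypot(*(C[:,:2]-[602.5,220]).T)<r; q=C[m]; q=q[q[:,2]>150]; print(r,len(q), q.max(0).round() if len(q) else '')
# lid outer plane fit
s=load("top0"); c=cloud(s)[215:275,385:408].reshape(-1,3); c=c[(c[:,2]>90)&(c[:,2]<175)]
m=c.mean(0); n=np.linalg.svd(c-m)[2][2]; n*=np.sign(n[2]); print(len(c),m.round(1),n.round(3),"theta",np.arccos(n[2]),"front dir",np.degrees(np.arctan2(-n[1],-n[0])))
E
```

```text
[ 206. -590.] 1903 450.0
[ 255. -508.] 8252 401.0
[ 305. -426.] 16865 156.0
[ 354. -344.] 23162 151.0
[ 404. -263.] 20137 149.0
[ 453. -181.] 16400 142.0
[503. -99.] 13892 165.0
[552. -17.] 16483 180.0
60 0 
100 678 [702. 314. 191.]
130 1903 [732. 338. 195.]
160 4199 [762. 359. 196.]
200 8297 [802. 387. 197.]
935 [556.5  -6.4 133.1] [-0.245 -0.843  0.478] theta 1.0718681026660473 front dir 73.82914064058089
```

Emit:
send_rows(
  plan=[
    [0,-0.5,0,0.1,1],
    [0,-0.5,0,0.1,0.5],
    [0,-0.5,0,0.1,0],
    [0,-0.5,0,0.1,0],
    [0,-0.3,0,0.1,0],
    [0,-0.2,0,0.12,0],
    [0,0,0,0,0],
    [0,0,0,0,0],
  ],
  force=20,
)

```text
time: 1.15
ee_pos: [206.5, -589.6, 301.4]
tcp_rot: [[-0.277, -0.0, 0.961], [-0.961, 0.001, -0.277], [-0.001, -1.0, -0.001]]
wrist_force: [-0.9, -0.3, 1.0]
width: 27.7
```

Emit:
send_rows(
  plan=[
    [-0.8,0,0.22,0,0],
    [-0.8,0,0.22,0,0],
    [-0.8,0,0.22,0,0],
    [-0.8,0,0.22,0,0],
    [-0.8,0,0.22,0,0],
    [-0.8,0,0.22,0,0],
    [-0.8,0,0.22,0,0],
    [-0.8,0,0.22,0,0],
  ],
)

```text
time: 2.15
ee_pos: [380.8, -305.9, 301.7]
tcp_rot: [[-0.277, -0.001, 0.961], [-0.961, 0.0, -0.277], [-0.0, -1.0, -0.001]]
wrist_force: [-0.0, -1.1, -0.6]
width: 0.4
```

Emit:
send_rows(
  plan=[
    [-0.8,0,0.22,0,0],
    [-0.8,0,0.22,0,0],
    [-0.8,0,0.22,0,0],
    [-0.8,0,0.22,0,0],
    [-0.8,0,0.22,0,0],
    [-0.6,0,0.2,0,0],
    [-0.4,0,0.1,0,0],
    [0,0,0,0,0],
  ],
)

```text
time: 3.15
ee_pos: [517.7, -85.5, 301.5]
tcp_rot: [[-0.276, -0.001, 0.961], [-0.961, 0.001, -0.276], [-0.0, -1.0, -0.001]]
wrist_force: [-0.3, 0.5, -1.0]
width: 0.4
```

Emit:
send_rows(
  plan=[
    [-0.3,0.4,0.14,0,0],
    [-0.3,0.5,0.14,0,0],
    [-0.3,0.5,0,0,0],
    [-0.3,0.5,0,0,0],
    [-0.2,0.5,0,0,0],
    [0,0.32,0,0,0],
    [0,0,0,0,0],
    [0,0,0,0,0],
  ],
)

```text
time: 4.15
ee_pos: [550.8, -24.2, 167.0]
tcp_rot: [[-0.28, 0.001, 0.96], [-0.96, -0.0, -0.28], [-0.0, -1.0, 0.001]]
wrist_force: [0.0, -1.5, 1.1]
width: 0.2
```

```bash
python3 - <<'E'
from rig import snapshot,sensors
import cv2,numpy as np
for n in ["scene"]:
    s=snapshot(n); np.savez("scene1.npz",**s); a=s["pixels"][130:330,240:440,::-1]; cv2.imwrite("pics/scene1.png",cv2.resize(a,None,fx=3,fy=3))
H=np.array([547.5,-32]);f=np.array([.2785,.9604]);p=sensors.get_obs()["ee_pos"][:2]
print("u,w",(p-H)@f,(p-H)@[f[1],-f[0]])
for th in np.linspace(1.07,0,9):
    c,s=np.cos(th),np.sin(th); print(round(th,2),"tip u",round(98*c-5*s-12.5,1),"z",round(75+98*s+5*c,1))
E
```

```text
u,w 8.601291075726285 1.066551032632708
1.07 tip u 30.2 z 163.4
0.94 tip u 41.6 z 156.9
0.8 tip u 52.0 z 148.9
0.67 tip u 61.3 z 139.7
0.54 tip u 69.3 z 129.3
0.4 tip u 75.8 z 117.9
0.27 tip u 80.7 z 105.7
0.13 tip u 84.0 z 93.0
0.0 tip u 85.5 z 80.0
```

View pics/scene1.png

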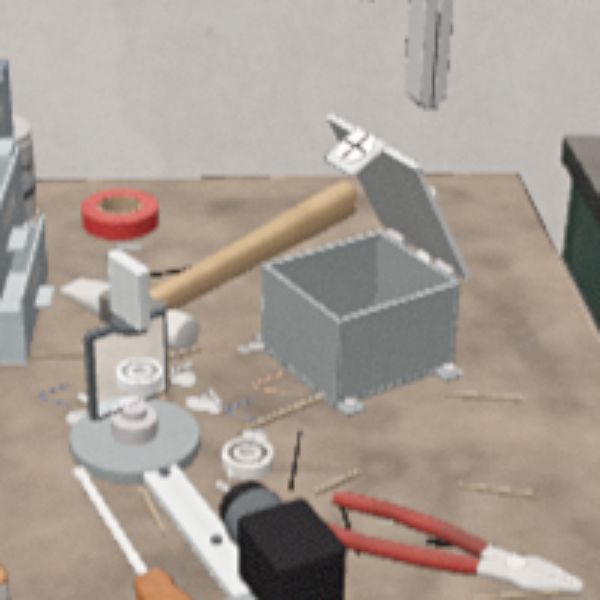

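```bash
python3 - <<'E'
from h import *
from rig import snapshot,sensors
s=load("scene1"); print(((proj(s,[[550.8,-24.2,167],[560,10,170],[567.5,32.3,176]])-[240,130])*3).round())
print(sensors.get_obs()["ee_pos"])
E
```

```text
[[418. 139.]
 [379. 146.]
 [352. 145.]]
[550.92001318 -24.03580028 167.08731036]
```

```bash
python3 - <<'E'
from h import *
s=load("scene1"); a=s["pixels"][130:200,350:420,::-1]; cv2.imwrite("pics/tip1.png",cv2.resize(a,None,fx=8,fy=8,interpolation=cv2.INTER_NEAREST))
C=cloud(s); 
for v in range(140,186,4): print(v,[tuple(C[v,u].round().astype(int)) for u in (378,381,384,387)])
E
```

```text
140 [(np.int64(552), np.int64(-13), np.int64(252)), (np.int64(544), np.int64(-11), np.int64(254)), (np.int64(541), np.int64(-18), np.int64(253)), (np.int64(539), np.int64(-26), np.int64(251))]
144 [(np.int64(553), np.int64(-15), np.int64(242)), (np.int64(544), np.int64(-12), np.int64(245)), (np.int64(541), np.int64(-19), np.int64(244)), (np.int64(538), np.int64(-25), np.int64(243))]
148 [(np.int64(549), np.int64(-10), np.int64(236)), (np.int64(543), np.int64(-12), np.int64(237)), (np.int64(540), np.int64(-19), np.int64(236)), (np.int64(539), np.int64(-29), np.int64(233))]
152 [(np.int64(548), np.int64(-9), np.int64(228)), (np.int64(542), np.int64(-12), np.int64(228)), (np.int64(540), np.int64(-20), np.int64(227)), (np.int64(538), np.int64(-28), np.int64(225))]
156 [(np.int64(550), np.int64(-14), np.int64(217)), (np.int64(543), np.int64(-14), np.int64(219)), (np.int64(541), np.int64(-22), np.int64(217)), (np.int64(538), np.int64(-28), np.int64(216))]
160 [(np.int64(549), np.int64(-13), np.int64(208)), (np.int64(544), np.int64(-17), np.int64(209)), (np.int64(542), np.int64(-25), np.int
[... 512 characters left out ...]
p.int64(-305), np.int64(38)), (np.int64(-14), np.int64(795), np.int64(589)), (np.int64(725), np.int64(-315), np.int64(39))]
176 [(np.int64(749), np.int64(-305), np.int64(23)), (np.int64(739), np.int64(-306), np.int64(25)), (np.int64(732), np.int64(-311), np.int64(26)), (np.int64(723), np.int64(-313), np.int64(27))]
180 [(np.int64(746), np.int64(-302), np.int64(12)), (np.int64(741), np.int64(-311), np.int64(10)), (np.int64(733), np.int64(-314), np.int64(12)), (np.int64(726), np.int64(-319), np.int64(12))]
184 [(np.int64(513), np.int64(33), np.int64(179)), (np.int64(738), np.int64(-308), np.int64(-1)), (np.int64(732), np.int64(-315), np.int64(-1)), (np.int64(725), np.int64(-320), np.int64(0))]
```

View pics/tip1.png

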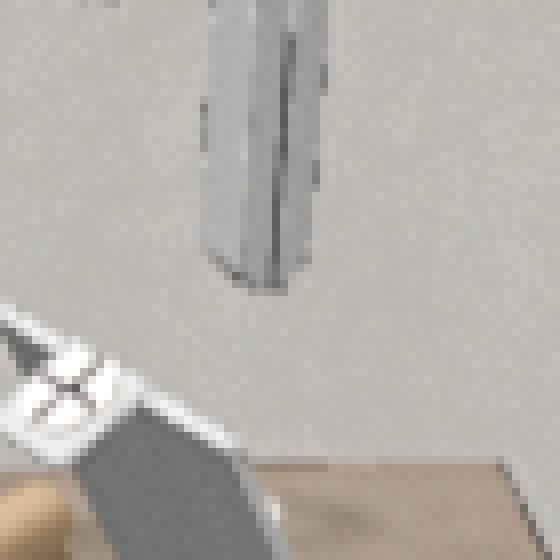

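The camera puts the fingertip at about z≈197, near px (383,166). The state says TCP z=167. I'll take a fresh picture to rule out lag.

```bash
python3 - <<'E'
from h import *
from rig import snapshot,sensors
s=snapshot("scene"); C=cloud(s); np.savez("scene2.npz",**s)
d=C[100:185,360:400].reshape(-1,3); d=d[(np.abs(d[:,0]-545)<30)&(np.abs(d[:,1]+22)<30)&(d[:,2]>120)]
print("lowest",np.sort(d[:,2])[:8].round(), d[:,:2].mean(0))
o=sensors.get_obs(); print(o["ee_pos"],o["width"],o["joint_velocities"])
t=snapshot("top"); np.savez("top2.npz",**t); cv2.imwrite("pics/top2.png",t["pixels"][:,:,::-1])
C=cloud(t); print(proj(t,[[550.9,-24,167],[550.9,-24,197]]))
E
```

```text
lowest [194. 194. 194. 196. 196. 196. 196. 197.] [539.0624686  -13.95392111]
[550.93837413 -23.89106738 167.0523671 ] 0.32869623639890067 [-2.59083262e-03  2.31012726e-03 -1.81202396e-03  2.89602320e-03
 -2.70870500e-05 -2.77118569e-03 -2.99042789e-03]
[[406.84558856 245.27897188]
 [409.48434437 242.35595374]]
```

View pics/top2.png

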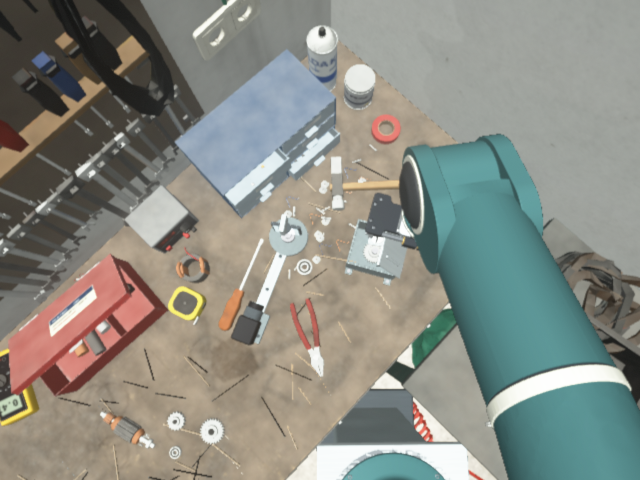

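```bash
python3 - <<'E'
from h import *
from rig import snapshot
R=np.array([[0.331,0,0.944],[-0.944,.001,.331],[-.001,-1,0]]);p=np.array([206.4,-589.5,176.5])
w=load("wrist0")
for off in (0,19,30): print(off,proj(w,[p+R@[-47,-off,0],p+R@[47,-off,0]]).round(),"z±8",proj(w,[p+R@[-47,-off,8],p+R@[-47,-off,-8]]).round())
C=cloud(w)
for u,v in [(218,275),(215,290),(408,275),(412,290),(205,300)]: print(u,v,C[v,u].round(),(R.T@(C[v,u]-p)).round())
w=snapshot("wrist"); cv2.imwrite("pics/wrist2.png",w["pixels"][:,:,::-1]); np.savez("wrist2.npz",**w)
E
```

```text
0 [[235. 270.]
 [396. 270.]] z±8 [[234. 257.]
 [236. 283.]]
19 [[228. 281.]
 [403. 281.]] z±8 [[227. 267.]
 [229. 295.]]
30 [[223. 289.]
 [408. 289.]] z±8 [[222. 274.]
 [224. 303.]]
218 275 [ 198. -541.  208.] [-49. -32.   8.]
215 290 [ 194. -543.  218.] [-48. -41.   4.]
408 275 [ 229. -631.  208.] [ 46. -31.   8.]
412 290 [ 225. -632.  217.] [ 46. -40.   4.]
205 300 [ 196. -543.  235.] [-48. -58.   6.]
```

View pics/wrist2.png

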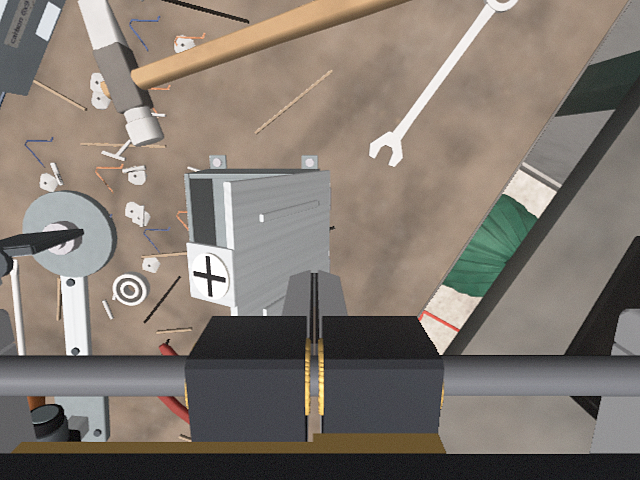

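Both cameras agree that the finger ends sit about 28 mm behind the reported TCP along the tool, with x and z matching. First contact with the lid will tell, so I'll lower the tip and push gently.

Emit:
send_rows(
  plan=[
    [0,0.27,0,0,0],
    [0,0.27,0,0,0],
    [-0.1,0,0,0,0],
    [-0.1,0,0,0,0],
    [-0.1,0,0,0,0],
    [-0.1,0,0,0,0],
    [-0.1,0,0,0,0],
    [-0.1,0,0,0,0],
  ],
)

```text
time: 5.35
ee_pos: [559.0, 5.7, 139.2]
tcp_rot: [[-0.279, 0.0, 0.96], [-0.96, -0.0, -0.279], [0.0, -1.0, 0.0]]
wrist_force: [-0.9, -1.6, -0.7]
width: 0.4
```

```bash
cat > look.py <<'E'
import sys
from h import *
from rig import snapshot,sensors
n=sys.argv[1]; s=snapshot("scene"); np.savez(n+".npz",**s); a=s["pixels"][130:330,240:440,::-1]; cv2.imwrite(f"pics/{n}.png",cv2.resize(a,None,fx=3,fy=3,interpolation=cv2.INTER_CUBIC))
o=sensors.get_obs(); H=np.array([547.5,-32]);f=np.array([.2785,.9604]);p=o["ee_pos"]
print("t",o["time"],"u,w,z",((p[:2]-H)@f).round(1),((p[:2]-H)@[f[1],-f[0]]).round(1),p[2].round(1),"F",o["wrist_force"].round(1))
E
python3 look.py s3
```

```text
t 5.4 u,w,z 40.0 0.4 139.2 F [-1.  1.  1.]
```

View pics/s3.png

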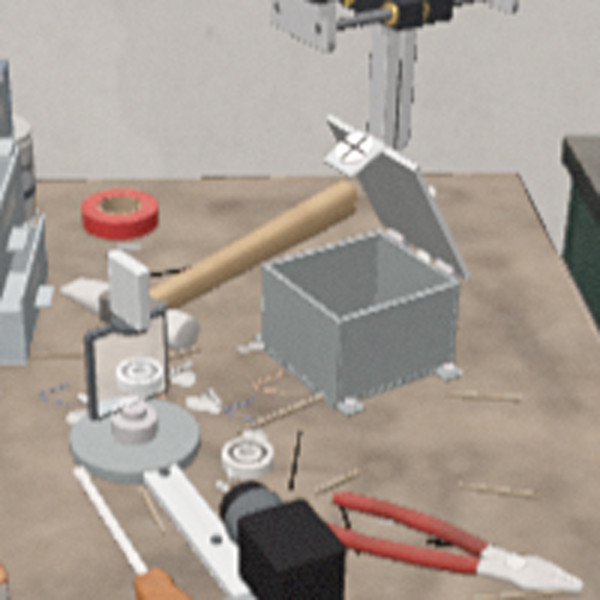

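No contact and no lid motion, so the reported TCP does lie about 28 mm beyond the real finger ends. I'll allow for that and follow the lid's arc.

Emit:
send_rows(
  plan=[
    [-0.1,0.3,0,0,0],
    [-0.1,0.16,0,0,0],
    [-0.16,0.16,0,0,0],
    [-0.16,0.18,0,0,0],
    [-0.14,0.2,0,0,0],
    [-0.14,0.2,0,0,0],
    [0,0,0,0,0],
    [0,0,0,0,0],
  ],
)

```text
time: 6.4
ee_pos: [570.2, 43.7, 79.3]
tcp_rot: [[-0.279, 0.0, 0.96], [-0.96, 0.0, -0.279], [-0.0, -1.0, 0.0]]
wrist_force: [0.3, 0.2, -0.3]
width: 0.3
```

```bash
python3 look.py s4
```

```text
t 6.45 u,w,z 79.0 0.8 79.4 F [-0.1 -0.4  0.4]
```

View pics/s4.png

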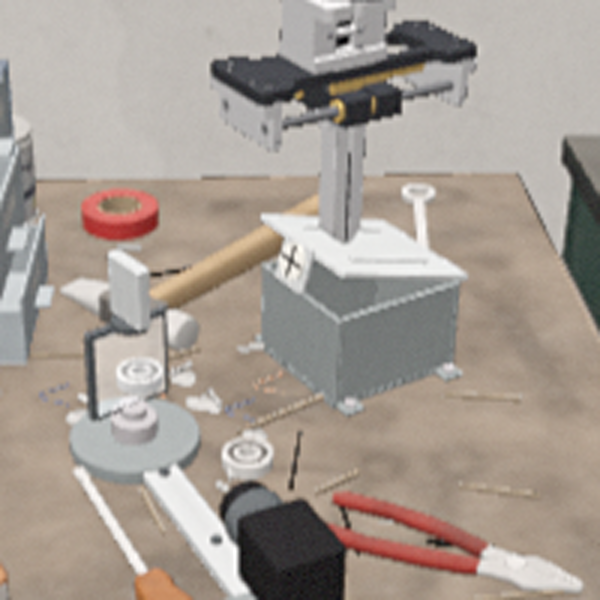

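The lid follows and is now about 0.35 rad open; the tip is at (350,240) in the crop. Continuing down.

Emit:
send_rows(
  plan=[
    [-0.06,0.16,0,0,0],
    [-0.04,0.16,0,0,0],
    [-0.02,0.14,0,0,0],
    [0,0.06,0,0,0],
    [0,0.04,0,0,0],
    [0,0.02,0,0,0],
    [0,0,0,0,0],
    [0,0,0,0,0],
  ],
)

```text
time: 7.45
ee_pos: [571.7, 49.7, 51.6]
tcp_rot: [[-0.279, 0.0, 0.96], [-0.96, -0.0, -0.279], [0.0, -1.0, 0.0]]
wrist_force: [-12.1, -0.3, 27.2]
width: 0.2
```

```bash
python3 look.py s5
```

```text
t 7.5 u,w,z 85.2 0.6 51.6 F [-10.7  -0.8  27. ]
```

View pics/s5.png

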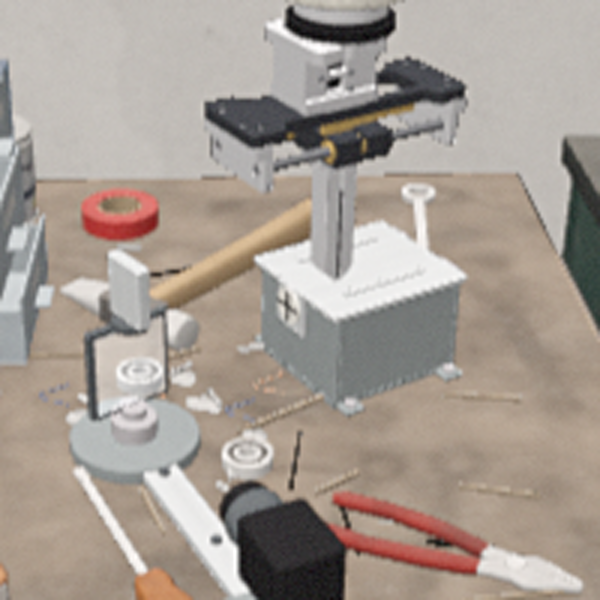

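The lid is shut flat: the pictured target is at crop (290,303), and the contact force is 27 N. With the tip on the lid at z=80 the TCP reads 51.6, which confirms a 28.4 mm offset. I'll lift away and check cabinet clearance around the mirror.

Emit:
send_rows(
  plan=[
    [0,-0.5,0,0,0],
    [0,-0.8,0,0,0.4],
    [0,-0.9,0,0,0.45],
    [0,-0.8,0,0,0.45],
    [0,0,0,0,0.45],
    [0,0,0,0,0.45],
    [0,0,0,0,0.45],
    [0,0,0,0,0.45],
  ],
)

```text
time: 8.5
ee_pos: [571.4, 49.5, 199.3]
tcp_rot: [[-0.279, -0.001, 0.96], [-0.96, 0.0, -0.279], [0.0, -1.0, -0.001]]
wrist_force: [-0.0, 0.5, -0.1]
width: 42.5
```

```bash
cat > m.py <<'E'
from h import *
from rig import snapshot,sensors
for n in ("scene","top","wrist"):
    s=snapshot(n); np.savez(n+"6.npz",**s); cv2.imwrite(f"pics/{n}6.png",s["pixels"][:,:,::-1])
E
python3 m.py; python3 - <<'E'
from h import *
from rig import sensors
o=sensors.get_obs(); print(o["time"],o["ee_pos"].round(1),o["width"])
for n in ("top0","scene0"):
    C=cloud(load(n)).reshape(-1,3); d=C[:,:2]-[602.5,220]; r=np.hypot(*d.T); a=np.degrees(np.arctan2(d[:,1],d[:,0]))
    print(n)
    for lo in range(0,180,15):
        m=(a>lo)&(a<lo+15)&(C[:,2]>140)&(C[:,2]<260)&(r<200)&(r>30)
        print(lo, m.sum(), r[m].min().round(1) if m.any() else '', C[m][:,2].max().round() if m.any() else '')
E
```

```text
8.65 [571.6  49.6 199.8] 42.19806848366542
top0
0 877 78.6 195.0
15 977 70.3 196.0
30 994 69.6 197.0
45 944 79.1 196.0
60 228 84.0 194.0
75 0  
90 0  
105 0  
120 0  
135 0  
150 0  
165 0  
scene0
0 477 76.2 190.0
15 455 69.2 190.0
30 498 68.8 190.0
45 1045 78.1 190.0
60 982 82.0 190.0
75 0  
90 0  
105 0  
120 0  
135 0  
150 0  
165 0
```

View pics/wrist6.png

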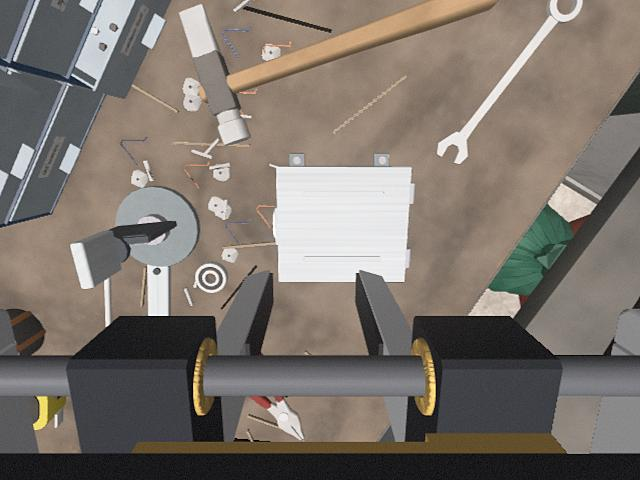

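View pics/top6.png

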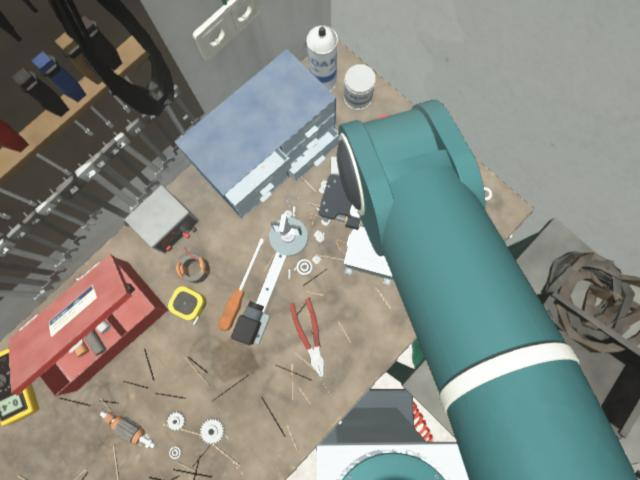

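View pics/scene6.png

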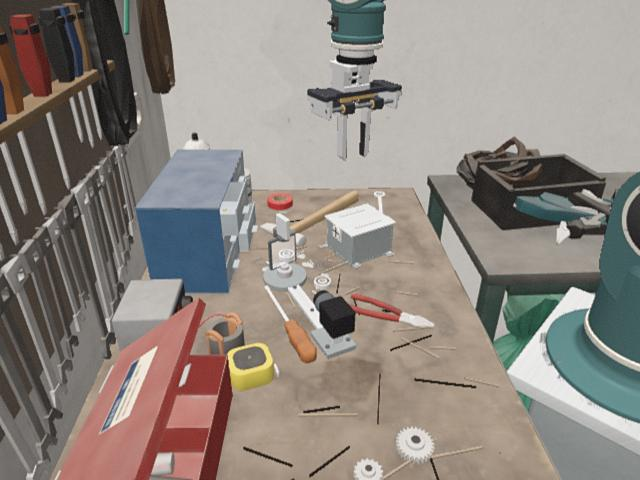

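```bash
python3 - <<'E'
from h import *
C=cloud(load("scene6")).reshape(-1,3); 
f=np.array([.2785,.9604]); d=C[:,:2]-[571.5,49.5]; u=d@f; w=d@[f[1],-f[0]]
m=(abs(u)<130)&(abs(w)<80)&(C[:,2]>150)
for z in range(200,420,8):
    k=m&(abs(C[:,2]-z)<4)
    if k.any(): print(z,k.sum(),"u",u[k].min().round(),u[k].max().round(),"w",w[k].min().round(),w[k].max().round())
E
```

```text
224 10 u -31.0 23.0 w -11.0 6.0
232 53 u -32.0 32.0 w -13.0 8.0
240 80 u -34.0 34.0 w -13.0 8.0
248 71 u -33.0 34.0 w -13.0 8.0
256 76 u -34.0 35.0 w -14.0 8.0
264 78 u -34.0 34.0 w -15.0 9.0
272 73 u -34.0 34.0 w -13.0 7.0
280 82 u -35.0 34.0 w -14.0 8.0
288 76 u -34.0 34.0 w -14.0 7.0
296 84 u -34.0 34.0 w -14.0 9.0
304 82 u -36.0 34.0 w -13.0 9.0
312 82 u -35.0 34.0 w -13.0 9.0
320 86 u -76.0 80.0 w -34.0 21.0
328 235 u -80.0 81.0 w -38.0 34.0
336 429 u -84.0 81.0 w -38.0 31.0
344 421 u -83.0 86.0 w -39.0 30.0
352 276 u -88.0 87.0 w -37.0 31.0
360 428 u -88.0 90.0 w -39.0 28.0
368 601 u -90.0 89.0 w -37.0 32.0
376 181 u -18.0 41.0 w -27.0 20.0
384 162 u -16.0 41.0 w -24.0 20.0
392 175 u -18.0 42.0 w -26.0 18.0
400 119 u -18.0 41.0 w -37.0 21.0
408 201 u -14.0 42.0 w -38.0 29.0
416 221 u -27.0 41.0 w -41.0 33.0
```

The body starts at tip+92 mm, so with the tip at z≈115 the body is about 207 mm up, above the cabinet's 197. Now I'll refine the pivot, the rail direction and the target.

```bash
python3 - <<'E'
from h import *
for n,x0,y0,x1,y1,k,o in [("top6",220,200,320,350,4,"cA"),("scene6",315,200,405,275,8,"cB")]:
    a=cv2.imread(f"pics/{n}.png")[y0:y1,x0:x1]; cv2.imwrite(f"pics/{o}.png",cv2.resize(a,None,fx=k,fy=k,interpolation=cv2.INTER_CUBIC))
s=load("scene6"); C=cloud(s)
# bar, by height, in scene & top
for n in ("top6","scene6"):
    C=cloud(load(n)).reshape(-1,3)
    m=(np.hypot(*(C[:,:2]-[602.5,220]).T)<35)&(C[:,2]>138)&(C[:,2]<152); r=cv2.minAreaRect(C[m][:,:2].astype(np.float32)); print(n,"bar",m.sum(),r)
    # rail top
    e=np.array([np.cos(np.radians(158.6)),np.sin(np.radians(158.6))]); d=C[:,:2]-[602.5,220]; u=d@e; w=d@[-e[1],e[0]]
    m=(u>55)&(u<120)&(abs(w)<25)&(C[:,2]>6)&(C[:,2]<14)
    A=np.polyfit(u[m],w[m],1); print(" rail",m.sum(),A, w[m].min(),w[m].max())
    for ub in range(55,120,10):
        q=m&(u>=ub)&(u<ub+10); print("  ",ub,q.sum(), (np.percentile(w[q],[2,98])).round(1) if q.any() else '')
    m=(u>150)&(u<240)&(abs(w)<45)&(C[:,2]>82)&(C[:,2]<91); print(" camtop",m.sum(),C[m].mean(0).round(1),"u",u[m].min(),u[m].max(),"w",np.percentile(w[m],[1,99]))
E
```

```text
top6 bar 93 ((603.9863891601562, 220.2748260498047), (10.231671333312988, 35.65645980834961), 78.84965515136719)
 rail 293 [ 5.65659668e-04 -9.51774798e-01] -20.414099696382063 14.08397620606022
   55 43 [-13.5  10.5]
   65 45 [-13.3  11.3]
   75 44 [-13.1  10.8]
   85 44 [-12.3  10. ]
   95 49 [-12.2  10.5]
   105 45 [-12.3   9.7]
   115 23 [-11.6   9.8]
 camtop 523 [404.  298.4  86.4] u 165.85582077392718 239.92402162326408 w [-22.36178984  20.36026251]
scene6 bar 75 ((601.9700317382812, 219.88320922851562), (10.74026870727539, 36.24644088745117), 78.96619415283203)
 rail 252 [-0.00508778  0.3453455 ] -11.886857493993425 12.157952259600137
   55 37 [-10.7  11.7]
   65 32 [-11.   10.8]
   75 39 [-10.9  10.8]
   85 40 [-10.7  10.8]
   95 43 [-11.3  11.2]
   105 40 [-11.   11.6]
   115 21 [-10.7  11. ]
 camtop 397 [398.5 301.7  85.2] u 184.8650478307502 239.87451802585093 w [-21.71577604  20.45604084]
```

View pics/cA.png

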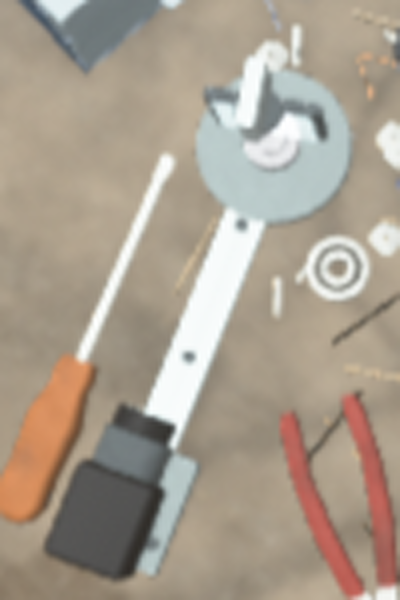

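View pics/cB.png

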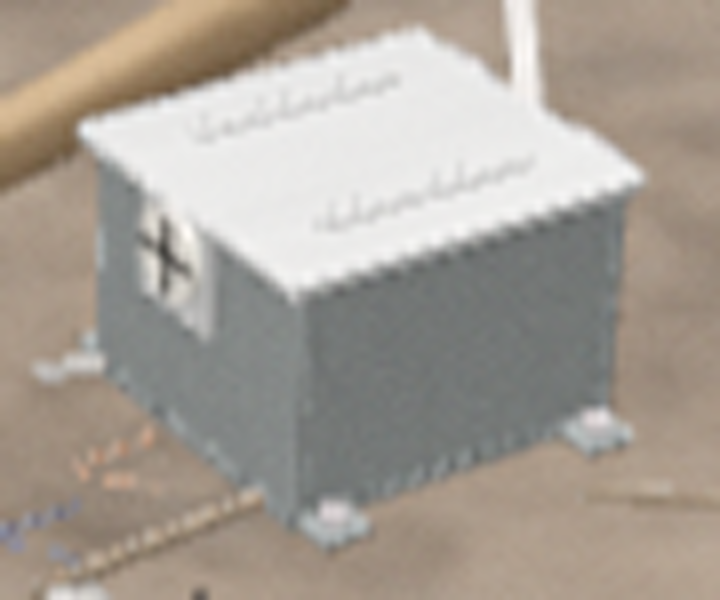

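```bash
python3 - <<'E'
from h import *
s=load("scene6"); u,v=315+165/8-.5+.06,200+255/8-.5+.06
print("ray z65",P(s,u,v,z=65).round(1),"depth",P(s,u,v).round(1))
C=cloud(s).reshape(-1,3); f=np.array([.2785,.9604]); H=np.array([547.5,-32]); d=C[:,:2]-H; a=d@f;w=d@[f[1],-f[0]]
m=(a>5)&(a<112)&(abs(w)<48)&(C[:,2]>70)&(C[:,2]<90)
X=np.c_[a[m],w[m],np.ones(m.sum())]; k=np.linalg.lstsq(X,C[m][:,2],rcond=None)[0]; print("lid plane slope a,w,z0",k.round(4),m.sum(), "mean z",C[m][:,2].mean())
m=(a>-15)&(a<140)&(abs(w)<70)&(C[:,2]>76)&(C[:,2]<90); r=cv2.minAreaRect(C[m][:,:2].astype(np.float32)); print("lid rect",r)
c=np.array(r[0])
for piv in ((602.5,220),(603,220)):
  for cam in (158.3,158.6):
    for T in (P(s,u,v,z=65)[:2],c+63*f):
        t=np.degrees(np.arctan2(*(T-piv)[::-1]))%360; n=(t+cam)/2; print(piv,cam,T.round(1),t.round(2),"normal",n.round(2),"joint",np.radians(n-cam-11).round(3))
from rig import sensors
o=sensors.get_obs();R=o["tcp_rot"]; print(o["ee_pos"],np.degrees(np.arctan2(R[1,0],R[0,0])))
E
```

```text
ray z65 [579.8  86.   65. ] depth [580.8  84.7  64. ]
lid plane slope a,w,z0 [-9.00000e-04 -6.00000e-04  7.84123e+01] 987 mean z 78.35816144477236
lid rect ((562.6915283203125, 25.434890747070312), (124.92577362060547, 110.055419921875), 73.7586441040039)
(602.5, 220) 158.3 [579.8  86. ] 260.37 normal 209.33 joint 0.699
(602.5, 220) 158.3 [580.2  85.9] 260.57 normal 209.44 joint 0.7
(602.5, 220) 158.6 [579.8  86. ] 260.37 normal 209.48 joint 0.696
(602.5, 220) 158.6 [580.2  85.9] 260.57 normal 209.59 joint 0.698
(603, 220) 158.3 [579.8  86. ] 260.16 normal 209.23 joint 0.697
(603, 220) 158.3 [580.2  85.9] 260.36 normal 209.33 joint 0.699
(603, 220) 158.6 [579.8  86. ] 260.16 normal 209.38 joint 0.694
(603, 220) 158.6 [580.2  85.9] 260.36 normal 209.48 joint 0.696
[571.62441227  49.57228711 199.78253322] -106.22268564056827
```

Emit:
send_rows(
  plan=[
    [-0.5,0,-0.05,0,0.45],
    [-0.7,0,-0.07,0,0.45],
    [-0.7,0,-0.07,0,0.45],
    [-0.7,0,-0.07,0,0.45],
    [-0.5,0,-0.05,0,0.45],
    [-0.35,0,-0.04,0,0.45],
    [0,0,0,-0.1,0.45],
    [0,0,0,0,0.45],
  ],
)

```text
time: 9.65
ee_pos: [603.2, 219.8, 199.9]
tcp_rot: [[-0.183, -0.0, 0.983], [-0.983, -0.0, -0.183], [0.0, -1.0, -0.0]]
wrist_force: [-0.2, -1.1, -0.1]
width: 42.0
```

```bash
python3 look.py s7; python3 - <<'E'
from rig import snapshot,sensors
import cv2,numpy as np
s=snapshot("wrist"); cv2.imwrite("pics/wrist7.png",s["pixels"][:,:,::-1]); np.savez("wrist7.npz",**s)
o=sensors.get_obs(); R=o["tcp_rot"]; a=np.arctan2(R[1,0],R[0,0]);d=np.array([602.7,220])-o["ee_pos"][:2]
print(o["ee_pos"],np.degrees(a),"need x,z mm",d@R[:2,0],d@R[:2,2],o["joint_pos"].round(2))
E
```

```text
t 9.7 u,w,z 257.1 -16.5 200.0 F [ 0.9 -0.3  1. ]
[603.29796571 219.53931685 200.13741304] -100.66868098102283 need x,z mm -0.34201876072383575 -0.6729153880236635 [-0.06  0.47 -0.47  1.53  0.22  1.2  -2.32]
```

View pics/wrist7.png

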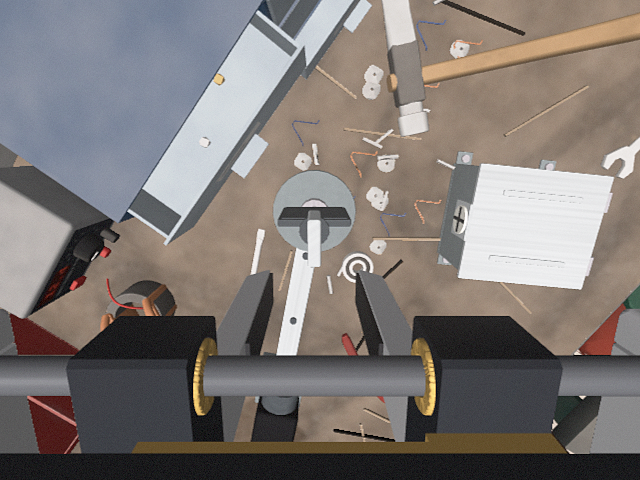

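View pics/s7.png

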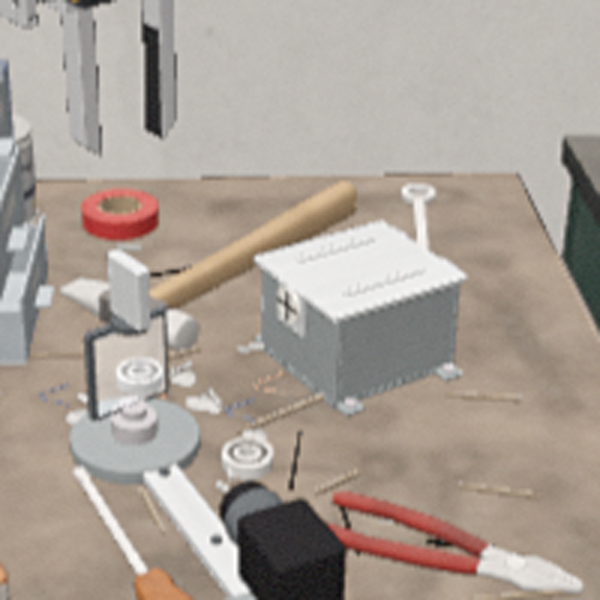

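The wrist view shows the bar at (314,240), upright and centred between the fingers (272 to 358). Descending now.

Emit:
send_rows(
  plan=[
    [0,0.4,-0.01,0,0.45],
    [0,0.5,0,0,0.45],
    [0,0.5,0,0,0.45],
    [0,0.4,0,0,0.45],
    [0,0.3,0,0,0.45],
    [0,0.17,0,0,0.45],
    [0,0,0,0,0.45],
    [0,0,0,0,0.45],
  ],
)

```text
time: 10.75
ee_pos: [603.0, 220.4, 87.3]
tcp_rot: [[-0.182, 0.001, 0.983], [-0.983, 0.0, -0.182], [-0.001, -1.0, 0.001]]
wrist_force: [0.2, 0.1, 0.9]
width: 42.6
```

```bash
python3 look.py s8
```

```text
t 10.8 u,w,z 257.8 -16.9 87.3 F [ 0.6 -1.1  1.3]
```

View pics/s8.png

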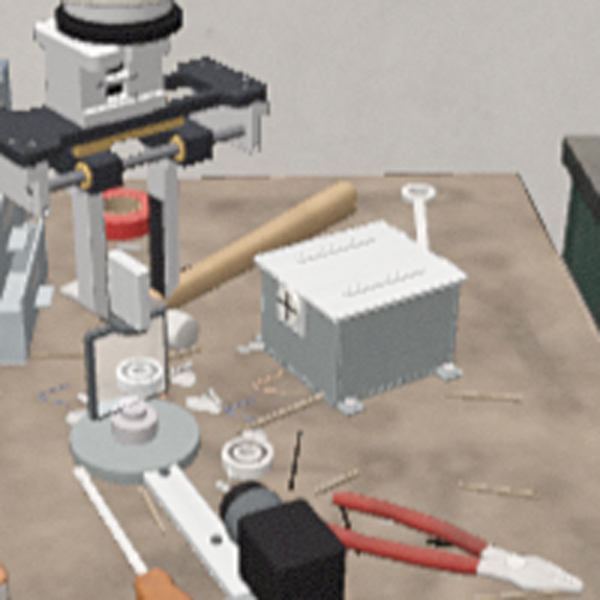

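The fingers straddle the bar with their tips above the frame, and there is no contact force. Gripping.

Emit:
send_rows(
  plan=[
    [0,0,0,0,0],
    [0,0,0,0,0],
    [0,0,0,0,0],
    [0,0,0,0,0],
    [0,0,0,0,0],
    [0,0,0,0,0],
    [0,0,0,0,0],
    [0,0,0,0,0],
  ],
  force=25,
)

```text
time: 11.8
ee_pos: [602.6, 219.8, 86.7]
tcp_rot: [[-0.182, -0.0, 0.983], [-0.983, -0.0, -0.182], [0.0, -1.0, -0.0]]
wrist_force: [-2.7, -4.0, 4.4]
width: 9.6
```

Emit:
send_rows(
  plan=[
    [0,0,0,-0.07,0],
    [0,0,0,-0.11,0],
    [0,0,0,-0.13,0],
    [0,0,0,-0.13,0],
    [0,0,0,-0.11,0],
    [0,0,0,-0.1,0],
    [0,0,0,-0.05,0],
    [0,0,0,0,0],
  ],
)

```text
time: 12.8
ee_pos: [602.9, 218.4, 86.7]
tcp_rot: [[0.494, -0.0, 0.87], [-0.87, -0.002, 0.494], [0.001, -1.0, -0.001]]
wrist_force: [-3.6, -11.4, 6.5]
width: 9.8
```

```bash
python3 look.py s9; python3 m.py; python3 - <<'E'
from rig import sensors
import numpy as np
from h import *
o=sensors.get_obs(); R=o["tcp_rot"]; a=np.degrees(np.arctan2(R[1,0],R[0,0])); print(o["time"],o["ee_pos"].round(1),"tool x",a,"normal",a+270,o["width"],o["wrist_force"].round(1),o["moment"].round(2))
E
```

```text
t 12.85 u,w,z 256.0 -16.6 86.7 F [ -2.6 -10.5   7.7]
13.0 [602.9 218.4  86.7] tool x -60.46981736410497 normal 209.53018263589502 9.77812011101769 [ -3.3 -11.3   7.3] [-2.35  0.7  -0.1 ]
```

View pics/s9.png

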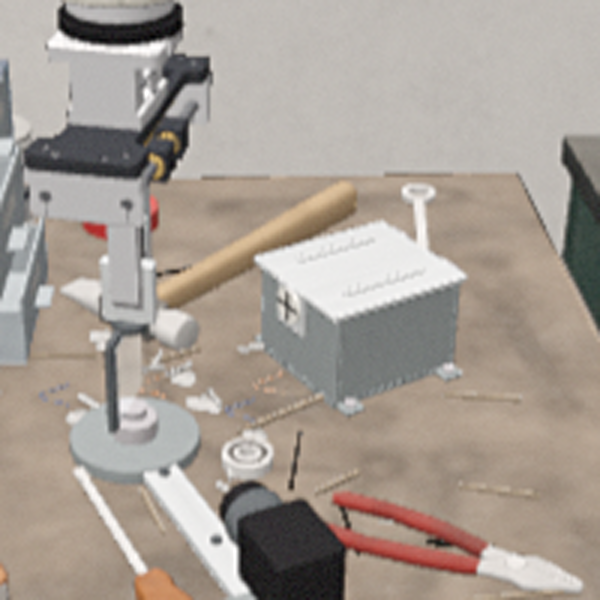

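View pics/wrist6.png

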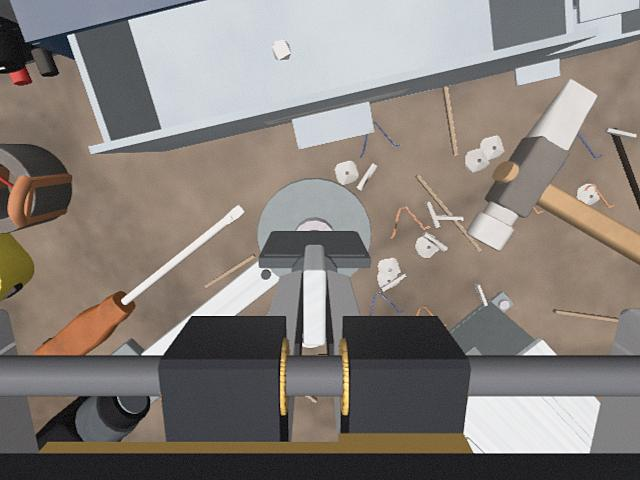

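The mirror turned with the bar. In the wrist view the frame's top edge runs level from (264,232) to (366,232) and the bar is upright at x≈314, so it sits square in the jaws. The normal is at about 209.5° against the wanted 209.4°. I'll relax the 11 N side load slightly and check again.

Emit:
send_rows(
  plan=[
    [0.03,0,-0.01,0,0],
    [0,0,0,0.002,0],
    [0,0,0,0,0],
    [0,0,0,0,0],
    [0,0,0,0,0],
    [0,0,0,0,0],
    [0,0,0,0,0],
    [0,0,0,0,0],
  ],
)

```text
time: 14.0
ee_pos: [602.9, 218.4, 86.7]
tcp_rot: [[0.492, -0.0, 0.87], [-0.87, -0.0, 0.492], [0.0, -1.0, -0.0]]
wrist_force: [-3.2, -4.9, 4.8]
width: 9.7
```

```bash
python3 m.py; python3 - <<'E'
from rig import sensors
from h import *
o=sensors.get_obs(); R=o["tcp_rot"]; a=np.degrees(np.arctan2(R[1,0],R[0,0])); print(o["time"],o["ee_pos"].round(1),"normal",a+270,o["width"],o["wrist_force"].round(1),np.abs(o["joint_velocities"]).max())
# frame bottom/top edge direction & bar from wrist at known heights
w=load("wrist6"); C=cloud(w); q=C[215:350,240:390].reshape(-1,3)
d=np.hypot(*(q[:,:2]-[602.7,220]).T)
m=(d<40)&(q[:,2]>94)&(q[:,2]<103); r=cv2.minAreaRect(q[m][:,:2].astype(np.float32)); print("frame top",m.sum(),r)
m=(d<30)&(q[:,2]>141)&(q[:,2]<150); r=cv2.minAreaRect(q[m][:,:2].astype(np.float32)); print("bar top",m.sum(),r)
s=load("scene6"); C=cloud(s); q=C[220:320,255:320].reshape(-1,3); d=np.hypot(*(q[:,:2]-[602.7,220]).T)
m=(d<40)&(q[:,2]>92)&(q[:,2]<103); print("scene frame",m.sum(),cv2.minAreaRect(q[m][:,:2].astype(np.float32)))
f=np.array([.2785,.9604]); C=C.reshape(-1,3); dd=C[:,:2]-[547.5,-32]; a=dd@f;w=dd@[f[1],-f[0]]
m=(a>5)&(a<112)&(abs(w)<48)&(C[:,2]>60)&(C[:,2]<110); print("lid slope",np.polyfit(a[m],C[m][:,2],1))
cv2.imwrite("pics/wc.png",cv2.imread("pics/wrist6.png")[170:360,220:420].repeat(3,0).repeat(3,1))
E
```

```text
14.15 [602.9 218.4  86.7] normal 209.4846136220689 10.048037554792923 [-4.  -4.6  5.5] 0.0020417486134412153
frame top 1230 ((609.8644409179688, 223.63674926757812), (9.42618465423584, 61.78609848022461), 28.83293342590332)
bar top 2276 ((606.0621948242188, 219.84396362304688), (32.235137939453125, 31.863710403442383), 67.92740631103516)
scene frame 96 ((592.1280517578125, 230.14141845703125), (35.39420700073242, 30.292362213134766), 42.17684555053711)
lid slope [-1.76688798e-02  7.91119883e+01]
```

View pics/wc.png

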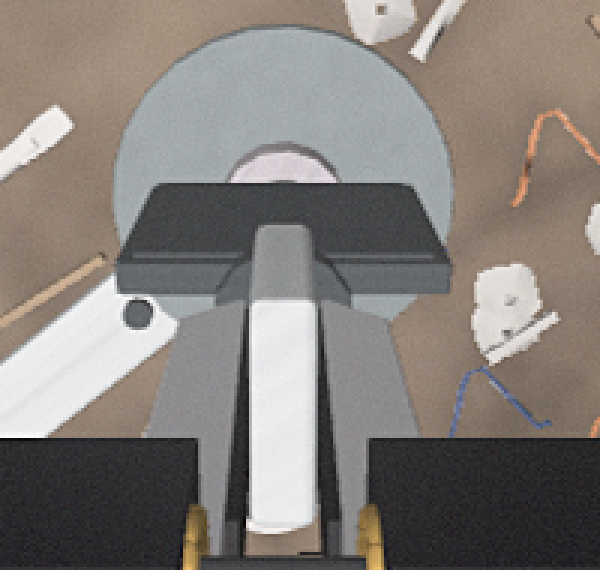

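View pics/scene6.png

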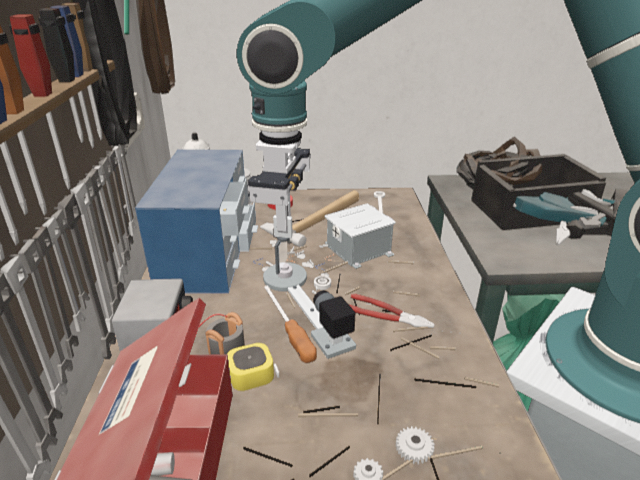

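```bash
python3 - <<'E'
from h import *
from rig import ticket,sensors
C=cloud(load("scene6")).reshape(-1,3); f=np.array([.2785,.9604]); d=C[:,:2]-[547.5,-32]; a=d@f;w=d@[f[1],-f[0]]
m=(a>5)&(a<108)&(abs(w)<46)&(C[:,2]>72)&(C[:,2]<100); print("lid slope",np.polyfit(a[m],C[m][:,2],1), C[m][:,2].max())
print(ticket.hand_in()); o=sensors.get_obs(); print(o["time"],o["width"])
E
```

```text
lid slope [-7.53708582e-04  7.84432863e+01] 82.4542227561088
the job is handed in; nothing more can be done
None
the job is handed in; nothing more can be done
```

I shut the lid first, gripped the mirror's bar across its 10 mm thickness, turned it about 0.70 rad, and handed the job in while holding it at about 14 s. No verdict was given.

**Last checks**
- **Lid:** the last depth check put it flat, with a slope under 0.001.
- **Mirror angle:** the gripper put the mirror's normal at 209.5°, against a wanted 209.4° from the measured pivot, lens direction and target. A depth fit of the frame in the wrist camera gave 208.8°. I trusted the gripper reading, because the frame looked square to the jaws in the picture.
- **Grip:** the opening was 10.0 mm, the arm was still, and about 8 N of force remained at the wrist after I relieved the side load.
- **Glass and other things:** the fingers stayed above the glass frame. The bystanders I could see in the last pictures looked undisturbed, but I did not measure them.

**Disagreements**
- **TCP offset:** the reported TCP lies about 28 mm beyond the real finger ends. Two cameras and contact with the lid agreed on this, so I allowed for it in the later moves.
- **Lid slope:** one earlier fit on the final picture gave -0.018. I attribute that to pixels below the lid's edge being included, since the tighter fit did not show it.

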